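Clamp a specimen block in the crank vice

TASK

Stand the square resin block upright in the middle of the specimen vice's throat and let go of it, then wind the vice's crank clockwise (seen from above) by its free-spinning grip until the block is firmly clamped between the two jaws. Stop when the push along the circle at the grip has risen by about 5 N over what it takes to run free; a rise of 12 N crushes the specimen. Leave the round pucks and the dishes where they are, and let go of the crank at the end.

Things in the scene. Friction and masses are not known exactly. Their poses are not given: they have to be found in the camera images.
- block_c (a point): centre of the loose square resin block, amber with a dark chip on its top: 36 (its x) x 30 (its y) x 50 mm tall, about 75 g, standing upright on the table; point 25 mm above its underside, axes along its sides, z up. It goes into the vice with its 30 mm thickness along the vice's y, so that the jaws press its 36 mm wide faces
- vice: grey bench vice, bolted down, base 110 (x) x 300 (y) x 20 mm; origin at the centre of the base's underside, on the table; z up, y runs along the throat from the fixed jaw to the crank. A gearbox 75 x 100 mm, 90 mm high above the table, carries the crank at y = +105 mm. The fixed steel jaw (50 mm wide, 45 mm high on the bed) is at negative y, its clamping face set anywhere from y = -110 to -124 mm
- throat (a point): point on the bed (the flat top of the base, 20 mm above the table) in the middle of the open throat: vice x = 0, y = -80 mm. The block stands here, centred to within 12 mm in the vice's x; its y is free as the jaw pushes it along
- jaw: moving steel jaw, same size as the fixed one; origin on the bed at the foot of its clamping face; throat 59 to 91 mm open at the start. Clockwise cranking drives it to the fixed jaw, 24 mm a turn; it slides the block along onto the fixed jaw, then a stiff spring pack behind it yields: it stands still while the clamping force grows with further winding, within about 40 degrees of crank
- crank_axis (a point): point on the crank's vertical axis, at the height of the middle of the grip (143 mm above the table). The crank starts at any angle; it stays where it is left. Running free it needs about 7 N along the circle at the grip (steady friction; 3 to 5 N of it remain when you pause); well clamped it needs about 12 N (9.5 to 16.5 N will do); at 19 N the block is crushed. From the start it takes 1.3 to 2.8 turns to clamp the block
- grip_c (a point): centre of the crank's black upright free-spinning grip: a cylinder 26 mm across, 50 mm tall, 143 mm above the table at its centre, 60 mm from the crank's axis, standing on a flat steel crank arm whose top is 115 mm above the table
- puck0_c (a point): centre of a bystander: round resin puck 30 mm across, 22 mm tall; leave it alone
- puck1_c (a point): centre of another such round puck; leave it alone
- dish0: bystander: closed clear petri dish 60 mm across, 15 mm tall, origin at the centre of its underside; leave it alone
- dish1: another such dish; leave it alone
There are look-alikes about, which are no part of the job. What is shaped like the part that bears block_c but green is not meant.

How it is judged:
By the outcome, as a careful person would: the job done as asked, in the order asked, and still so for the second after the job is handed in, with the robot touching nothing.
It also fails if it takes over 72 s, if anything falls off the work surface, if the arm or the gripper's body presses on something with over 40 N, if the wrist force passes 120 N, or if a joint passes its speed limit or range.

ROBOT

A 6-joint arm with a two-finger parallel gripper is mounted at the origin on the work surface. World frame = base frame: x ahead of the robot, y to its left, z up, the work surface at z = 0. Lengths are in m, angles in rad, forces in N, time in s.
With the tool pointing down it reaches from about 0.275 to 0.75 m from the base axis. Payload 10.2 kg.
Tool frame: the origin (TCP) lies midway between the tips of the shut fingers; the grasp point (between the pads) lies 19 mm behind it (env.hold_point_z is the distance from the TCP to the grasp point, in m); z points along the fingers, y is the line along which they close (so a half turn about z gives the same grasp; the last joint's range is limited). The gripper opens to 85 mm and grips with 20 to 120 N. Pads are 22 mm wide; open, the fingers measure 114 mm over their backs; the gripper's body (76 mm by 85 mm) begins 54 mm behind the grasp point. The pads swing forward as they close: fully open they stand 13 mm farther back than shut.
Start: joints at [1.122, 0.313, 1.498, -0, 1.331, -0.223], TCP at [0.118, 0.512, 0.231] pointing down, gripper open.
Joint ranges: [-2.94, 2.94], [-0.97, 2.17], [0.19, 2.56], [-1.23, 4.37], [0.02, 3.11], [-2.88, 2.88]. Speed limits (rad/s): [2.39, 2.39, 3.01, 3.14, 3.14, 3.14].

INTERFACE

Orientations are given as a unit quaternion [x, y, z, w].
In Python, from bench import env, kinematics, monitor, eyes, job gives the robot as it stands. The module is installed in compiled form; this text tells all that it offers. Calls block until the motion is done:
- env.reach(position, orientation): joint-space move of the TCP to a pose.
- env.movel(position, velocity=0.15, frame=None, guard=None): straight line of the TCP; frame=None keeps the orientation; velocity is the mean speed in m/s. With guard (N) it stops when the force on the tool has changed by that much, and returns True; else False.
- env.set_joints(angles): joint-space move.
- env.release() and env.close_gripper(effort=None): open the fingers fully, or close them until they stop; effort is the grip in N (None keeps the last).
- env.hold(seconds).
- kinematics.ik(position, orientation): joint angles nearest the present ones, or None.
- monitor.sense(): the state.
- eyes.grab_frame(name): name is "side" or "top"; returns a dict with "frame" (480x640x3 uint8, red, green, blue), "mtx" (3x3 intrinsics, pixels), "view" (4x4, takes a point from world to camera coordinates). Camera axes: x right, y down, z forward; pixel columns grow to the right and rows downward; lengths in m; the calibration is good to about 2 mm. A picture is of the moment at which its call begins. There is no depth.
A pose or a line that the arm cannot do raises env.MotionError and nothing moves.
- job.hand_in(): hands the job in; it is judged then, once.
The state is a dict: "clock": time; "joints": joint angles; "qvel": joint speeds; "joint_efforts": joint torques, N m; "position": TCP position; "ee_rot": TCP orientation; "contact_force": force on the tool from outside, world axes, zero at the start; "ft_torque": the same for the moment, N m; "finger_gap": opening from 0.0 (shut) to 1.0 (fully open); "gripper_force": force on a finger pad.
Only numpy, scipy, OpenCV 4.12 (cv2) and the standard library are available. Lean on these libraries where they do the work, as an engineer would, in place of code of your own. Each camera call takes 0.05 s, during which the arm holds its last target. There are 200 camera calls.

## Working session

There is one attempt and no reset: what is moved stays moved. The work goes in short steps, each a Python script; the robot and the scene stay as the last script left them, time stands still between calls to the robot, and variables do not carry over. Pictures are saved under pics/ and viewed, at most 10 in all, crops included, and the job is handed in when it is done.

```bash
mkdir -p pics; python3 - <<'E'
from bench import env,kinematics,monitor,eyes,job
import cv2,numpy as np
for n in("top","side"):
    f=eyes.grab_frame(n); cv2.imwrite(f"pics/{n}0.png",f["frame"][:,:,::-1]); np.savez(f"pics/{n}0.npz",**f)
    print(n,f["mtx"].round(1).tolist(),f["view"].round(4).tolist())
s=monitor.sense();print({k:np.round(v,3).tolist() for k,v in s.items()},env.hold_point_z)
E
```

```text
top [[485.3, 0.0, 329.6], [0.0, 485.3, 237.7], [0.0, 0.0, 1.0]] [[-0.0138, -0.9999, 0.0045, -0.0439], [-0.9869, 0.0129, -0.1606, 0.5269], [0.1606, -0.0067, -0.987, 1.2454], [0.0, 0.0, 0.0, 1.0]]
side [[510.9, 0.0, 309.7], [0.0, 510.9, 247.2], [0.0, 0.0, 1.0]] [[0.8295, -0.5584, -0.0098, -0.432], [-0.3664, -0.5309, -0.7641, 0.243], [0.4214, 0.6374, -0.645, 0.9166], [0.0, 0.0, 0.0, 1.0]]
{'clock': 0.1, 'joints': [1.122, 0.313, 1.498, 0.0, 1.331, -0.223], 'qvel': [0.001, -0.001, -0.001, -0.0, 0.001, -0.0], 'joint_efforts': [0.003, -41.29, -26.014, -0.0, 0.003, 0.0], 'position': [0.117, 0.511, 0.231], 'ee_rot': [0.113, 0.994, -0.001, -0.0], 'contact_force': [0.036, 0.834, -0.137], 'ft_torque': [-0.0, 0.056, 0.002], 'gripper_force': 0.0, 'finger_gap': 1.003} 0.0187
```

View pics/top0.png

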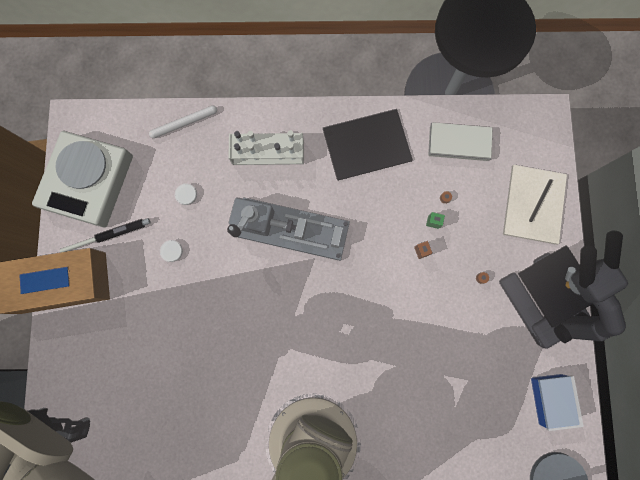

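View pics/side0.png

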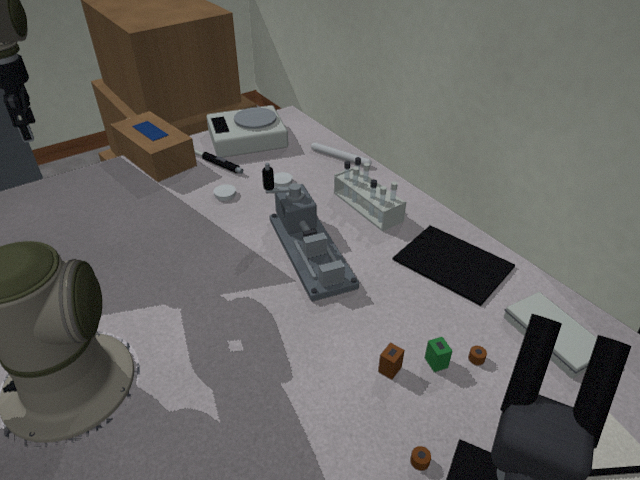

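Top view: the vice is at (290,228) with its crank grip at (234,230). The amber square block is at (423,249), the green look-alike at (436,220), the round pucks at (446,197) and (482,278), and the dishes at (186,194) and (171,251). The amber square one fits the description, so I'll confirm it in enlarged crops.

```bash
python3 - <<'E'
import cv2
t=cv2.imread("pics/top0.png");s=cv2.imread("pics/side0.png")
a=cv2.resize(t[185:275,215:365],None,fx=5.3,fy=5.3,interpolation=cv2.INTER_CUBIC)
cv2.imwrite("pics/c1.png",a)
b=cv2.resize(t[225:275,395:455],(480,400),interpolation=cv2.INTER_CUBIC)
c=cv2.resize(s[335:385,370:410],(320,400),interpolation=cv2.INTER_CUBIC)
cv2.imwrite("pics/c2.png",cv2.hconcat([b,c]))
cv2.imwrite("pics/c3.png",cv2.resize(s[155:305,250:370],None,fx=4,fy=4,interpolation=cv2.INTER_CUBIC))
E
```

```text
(no output)
```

View pics/c1.png

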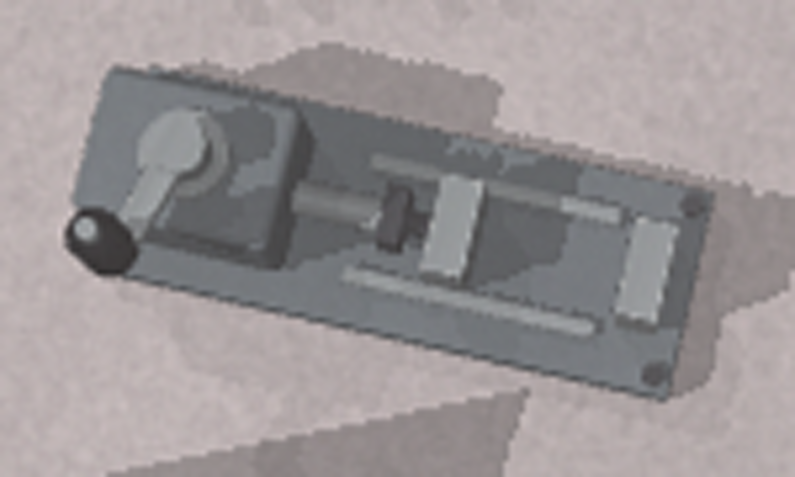

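View pics/c2.png

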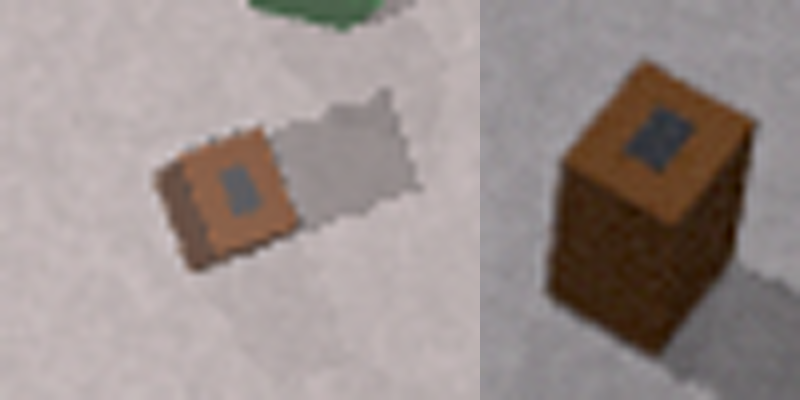

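View pics/c3.png

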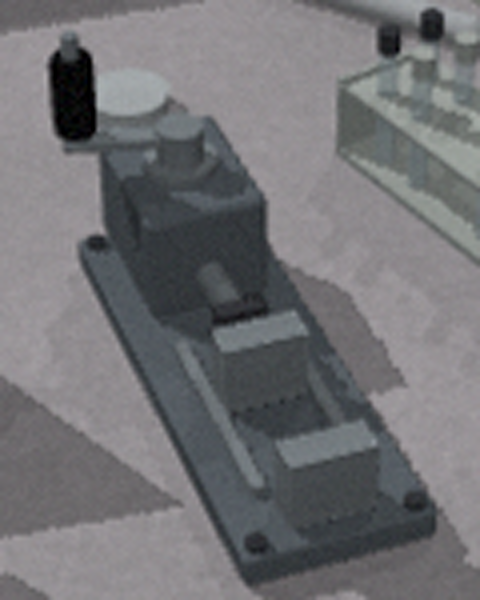

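```bash
cat > fit.py <<'E'
import numpy as np
from scipy.optimize import least_squares
T=np.load("pics/top0.npz");S=np.load("pics/side0.npz")
def proj(C,P):
    c=C["view"][:3,:3]@np.asarray(P,float).T+C["view"][:3,3:]; u=C["mtx"]@c; return (u[:2]/u[2]).T
def px(o,s,c): return np.array(o)+(np.array(c,float)+.5)/s-.5
def W(p,L): 
    L=np.array(L,float);c,s=np.cos(p[2]),np.sin(p[2]);return np.c_[p[0]+c*L[:,0]-s*L[:,1],p[1]+s*L[:,0]+c*L[:,1],L[:,2]]
t1=lambda *c:px((215,185),5.3,c); s1=lambda *c:px((250,155),4,c)
t2=lambda *c:px((395,225),8,c); s2=lambda *c:px((370,335),8,c)
def vice(p):
    x,y,th,f,j,a=p; g=[.06*np.cos(a),.105+.06*np.sin(a),.143]
    r=[proj(T,W(p,[[.055,.15,.02],[.055,-.15,.02],[-.055,-.15,.02],[.025,j,.065],[-.025,j,.065],[.025,f,.065],[-.025,f,.065],g]))-t1((113,67),(712,190),(665,400),(483,180),(463,277),(632,218),(617,315),(101,241)),
       proj(S,W(p,[[.055,-.15,.02],[-.055,-.15,.02],[-.055,.15,.02],g]))-s1((436,512),(250,562),(82,243),(73,92))]
    return np.vstack(r).ravel()
v=least_squares(vice,[.45,.1,-.2,-.117,-.04,-2.]);print("vice",v.x.round(4),v.fun.reshape(-1,2).round(1).tolist())
L=[[.018,.015,.05],[.018,-.015,.05],[-.018,-.015,.05],[-.018,.015,.05]]
def blk(p,k=0):
    P=W(p,np.roll(L,k,0)); return np.vstack([proj(T,P)-t2((180,160),(262,128),(298,222),(215,252)),proj(S,P)-s2((165,60),(277,122),(192,222),(82,160))[[0,1,2,3]]]).ravel()
for k in (0,1):
    b=least_squares(blk,[.45,-.23,.3 if k==0 else .3+k*1.57],args=(k,));print("block",k,b.x.round(4),b.cost.round(2),b.fun.reshape(-1,2).round(1).tolist())
p=v.x;print("throat",W(p,[[0,-.08,.02]]),"axis",W(p,[[0,.105,.143]]),"gap",p[4]-p[3])
E
python3 fit.py
```

```text
vice [ 0.5586  0.055  -0.2327 -0.1167 -0.0396 -3.3979] [[5.7, -0.6], [-0.2, -0.3], [0.0, -0.7], [0.2, 0.1], [-0.3, 0.2], [0.8, -0.7], [-0.5, -0.6], [-0.3, 0.8], [0.6, -1.8], [-1.5, -0.9], [-2.2, -1.8], [-0.8, -0.0]]
block 0 [ 0.4929 -0.3012  0.3152] 2.45 [[0.1, -0.7], [0.5, -0.3], [0.8, 0.8], [0.5, 0.7], [-0.4, -0.8], [0.3, -0.5], [0.4, 0.2], [-0.7, -0.5]]
block 1 [ 0.4929 -0.3012 -1.2744] 16.94 [[-0.5, 0.6], [2.1, 0.5], [1.4, -0.5], [-1.1, -0.1], [-2.5, -0.6], [0.9, 1.6], [2.5, 0.0], [-1.3, -2.7]]
throat [[ 0.54016116 -0.02288709  0.02      ]] axis [[0.58281603 0.15712836 0.143     ]] gap 0.07708446192055259
```

```bash
sed -i 's/\[\[.055,.15,.02\],\[.055,-.15/[[.0375,.155,.09],[.055,-.15/; s/\(v=least_squares(vice,[^)]*\))/\1,loss="soft_l1")/' fit.py; python3 fit.py|grep -v block
python3 - <<'E'
import sys;sys.argv=['x']
import io,contextlib
with contextlib.redirect_stdout(io.StringIO()):
    from fit import *
p=v.x
for z in (.115,.125,.135): print(z,proj(T,W(p,[[0,.105,z]])),proj(S,W(p,[[0,.105,z]])))
print("crop hub",t1((172,145)),s1((181,130)), "grip",W(p,[[.06*np.cos(p[5]),.105+.06*np.sin(p[5]),.143]]))
E
```

```text
vice [ 0.5578  0.0512 -0.2399 -0.113  -0.0358 -3.4506] [[-0.9, -1.2], [1.2, 0.4], [1.2, -0.0], [0.3, 0.2], [-0.4, 0.3], [0.9, -0.4], [-0.6, -0.3], [0.0, 0.1], [1.0, -0.4], [-1.4, 0.4], [-1.4, -1.2], [0.0, -0.1]]
throat [[ 0.53876187 -0.02652181  0.02      ]] axis [[0.58271381 0.15318136 0.143     ]] gap 0.0772830701347119
0.115 [[248.56104499 211.99910695]] [[294.54011095 186.97332031]]
0.125 [[247.9203314 211.1488377]] [[294.41444365 183.33362977]]
0.135 [[247.26911939 210.28463636]] [[294.28739391 179.65389944]]
crop hub [[247.04716981 211.95283019]] [[294.875 187.125]] grip [[0.53152836 0.1844871  0.143     ]]
```

```bash
cat > h.py <<'E'
from bench import env,kinematics,monitor,eyes,job
import numpy as np,cv2
H=env.hold_point_z
def q(phi): a=(phi+np.pi/2)/2; return [np.cos(a),np.sin(a),0,0]
def st(m=""):
    s=monitor.sense();print(m,"t%.1f"%s["clock"],s["position"].round(4) if hasattr(s["position"],"round") else np.round(s["position"],4),"F",np.round(s["contact_force"],1),"gap %.3f gf %.0f"%(s["finger_gap"],s["gripper_force"]));return s
def snap(n,cam,box=None,k=1):
    f=eyes.grab_frame(cam)["frame"][:,:,::-1]
    if box: f=f[box[1]:box[3],box[0]:box[2]]
    cv2.imwrite(f"pics/{n}.png",cv2.resize(f,None,fx=k,fy=k,interpolation=cv2.INTER_CUBIC))
VX,VY,VT=.5578,.0512,-.2399
def V(x,y,z): c,s=np.cos(VT),np.sin(VT); return np.array([VX+c*x-s*y,VY+s*x+c*y,z])
E
python3 - <<'E'
from h import *
B=np.array([.4929,-.3012,0]); phi=.3152; z=.036-H
env.reach(B+[0,0,.20],q(phi)); st("above")
env.movel(B+[0,0,.075],velocity=.2); 
print("hit",env.movel(B+[0,0,z],velocity=.08,guard=8)); st("down")
env.close_gripper(40); st("closed")
env.movel(B+[0,0,z+.12],velocity=.15); st("lift")
snap("lift","side",(330,240,530,390),3)
E
```

```text
above t3.2 [ 0.4932 -0.3006  0.2001] F [-0.2 -0.1  0.3] gap 1.001 gf 0
hit False
down t4.9 [ 0.4931 -0.3014  0.0177] F [-0.2 -0.7  1. ] gap 0.997 gf 0
closed t5.4 [ 0.4931 -0.3014  0.0177] F [ 0.4 -0.   3.3] gap 0.416 gf 41
lift t6.3 [ 0.4925 -0.3008  0.1362] F [ 0.2  0.3 -0.5] gap 0.415 gf 40
```

View pics/lift.png

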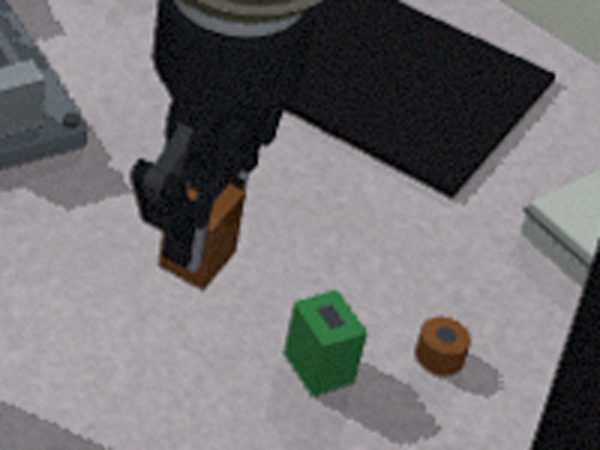

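The amber block is held upright in the fingers, around (200,240) in the crop. The green look-alike and the puck haven't moved. Next I'll place it.

```bash
python3 - <<'E'
from h import *
z=.036-H+.02
P=V(0,-.076,0)
env.reach(P+[0,0,z+.11],q(VT)); st("above")
env.movel(P+[0,0,z+.012],velocity=.12)
print("hit",env.movel(P+[0,0,z-.006],velocity=.02,guard=4)); st("down")
env.release(); env.hold(.2); st("rel")
env.movel(P+[0,0,z+.13],velocity=.2); st("up")
A=V(0,.105,0); g=np.array([.5315,.1845,0]); t=g-A; a=np.arctan2(t[1],t[0])
print("crank ang",np.degrees(a),np.hypot(*t[:2]))
R=np.array([g[0],g[1],0])
# pick yaw so fingers lie along the tangent, nearest j6 mid
for phi in (a+np.pi/2,a-np.pi/2):
    j=kinematics.ik([g[0],g[1],.25],q(phi)); print(phi,None if j is None else np.round(j,2))
phi=a-np.pi/2
env.reach([g[0],g[1],.25],q(phi)); st("over grip")
snap("placed_t","top",(215,150,375,270),3.5); snap("placed_s","side",(230,130,390,310),3)
a1=cv2.imread("pics/placed_t.png");b1=cv2.imread("pics/placed_s.png")
h=420;r=lambda i:cv2.resize(i,(400,int(i.shape[0]*400/i.shape[1])))
a1,b1=r(a1),r(b1);m=max(a1.shape[0],b1.shape[0]);pad=lambda i:cv2.copyMakeBorder(i,0,m-i.shape[0],0,0,0)
cv2.imwrite("pics/placed.png",cv2.hconcat([pad(a1),pad(b1)]))
E
```

```text
above t7.5 [ 0.5397 -0.0233  0.147 ] F [ 0.2 -0.4 -0.9] gap 0.417 gf 40
hit True
down t9.1 [ 0.5397 -0.0226  0.0376] F [-1.2  0.   5.7] gap 0.414 gf 41
rel t9.8 [ 0.5393 -0.0225  0.0372] F [-0.4  0.5 -0.9] gap 1.001 gf 0
up t10.6 [ 0.5392 -0.0225  0.1661] F [-0.7  0.8  0.2] gap 0.999 gf 0
crank ang 148.57984301576022 0.06005452467707737
4.164003789516213 [ 0.13  0.38  1.35 -0.    1.41  2.25]
1.0224111359264203 [ 0.13  0.38  1.35 -0.    1.41 -0.9 ]
over grip t11.5 [0.5314 0.1838 0.2487] F [-0.9  0.2 -0.6] gap 0.996 gf 0
```

View pics/placed.png

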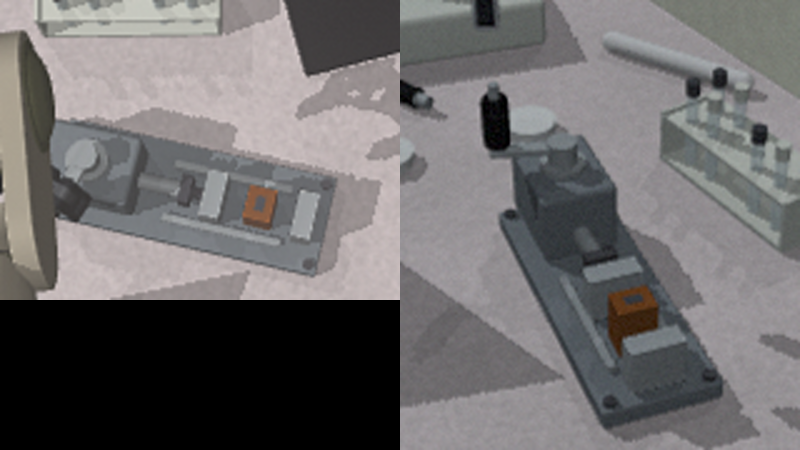

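The block at (260,207) stands upright between the jaws and is centred. Next I'll take the grip and start winding.

```bash
cat > crank.py <<'E'
from h import *
import json
A=V(0,.105,0)[:2]; r=.06
def pos(a,z,c=A): return np.array([c[0]+r*np.cos(a),c[1]+r*np.sin(a),z])
def ft(s,a,F0): # push along cw circle by tool, radial push outward
    F=np.array(s["contact_force"])-F0; return -(F[0]*np.sin(a)-F[1]*np.cos(a)), F[0]*np.cos(a)+F[1]*np.sin(a)
E
python3 - <<'E'
from crank import *
a=np.radians(148.58); z=.147-H; g=np.array([.5315,.1845])
env.movel([*g,.20],velocity=.15)
print(env.movel([*g,z],velocity=.06,guard=8)); s=st("at grip"); F0=np.array(s["contact_force"])
env.close_gripper(50); s=st("gripped"); print("ft,fr",ft(s,a,F0))
a0=a
for i in range(9):
    a-=np.radians(10); env.movel(pos(a,z),velocity=.06); s=monitor.sense()
    print(i,round(s["clock"],1),np.round(ft(s,a,F0),1),"err mm",np.round((np.array(s["position"])-pos(a,z))*1e3,1), round(s["finger_gap"],3))
json.dump(dict(a=a,a0=a0,z=z,F0=F0.tolist()),open("s.json","w"))
E
```

```text
False
at grip t13.4 [0.5317 0.1845 0.1287] F [-0.6 -0.4  0.2] gap 1.002 gf 0
gripped t14.0 [0.5314 0.1844 0.1285] F [-1.5 -1.7  2.8] gap 0.288 gf 49
ft,fr (np.float64(1.5800298917306845), np.float64(0.12381284951972948))
0 14.3 [0.9 2.9] err mm [-0.2  0.2  0.2] 0.288
1 14.7 [0.9 4.4] err mm [-0.3  0.5  0.2] 0.293
2 15.0 [1.4 4.8] err mm [-0.4  0.8  0.2] 0.288
3 15.3 [1.  5.4] err mm [-0.3  1.1  0.2] 0.29
4 15.7 [2.2 6.1] err mm [-0.2  1.3  0.2] 0.292
5 16.0 [2.  6.7] err mm [-0.1  1.6  0.3] 0.29
6 16.3 [2.8 8.1] err mm [0.1 1.7 0.3] 0.289
7 16.6 [2.8 8.2] err mm [0.3 1.7 0.3] 0.29
8 16.9 [2.  7.8] err mm [0.6 1.7 0.4] 0.289
```

```bash
python3 - <<'E'
from crank import *
from scipy.optimize import least_squares
d=json.load(open("s.json"));a,a0,z,F0=d["a"],d["a0"],d["z"],np.array(d["F0"]);c=A.copy();P=[];log=[]
while np.degrees(a0-a)<449:
    a-=np.radians(10); env.movel(pos(a,z,c),velocity=.06); s=monitor.sense();P.append(s["position"][:2])
    b=np.arctan2(*(np.array(P[-1])-c)[::-1]); log.append((np.degrees(a0-a),*ft(s,b,F0),np.degrees((b-a+np.pi)%(2*np.pi)-np.pi)))
    if len(P) in (9,18,36):
        Q=np.array(P); c=least_squares(lambda u:np.hypot(*(Q-u).T)-r,c).x; print("centre",c.round(4),"rfit",(np.hypot(*(Q-c).T)*1e3).round(1).min(),(np.hypot(*(Q-c).T)*1e3).round(1).max())
print(np.round(log,1).tolist())
st()
json.dump(dict(a=a,a0=a0,z=z,F0=F0.tolist(),c=c.tolist()),open("s.json","w"))
E
```

```text
centre [0.5836 0.1547] rfit 60.0 60.0
centre [0.5836 0.1548] rfit 60.0 60.0
centre [0.5836 0.1548] rfit 59.9 60.1
[[100.0, 2.3, 7.9, 0.4], [110.0, 1.9, 8.6, 0.5], [120.0, 2.8, 7.7, 0.4], [130.0, 2.9, 6.8, 0.5], [140.0, 3.2, 5.7, 0.5], [150.0, 3.7, 3.3, 0.4], [160.0, 2.9, 3.4, 0.2], [170.0, 2.4, 1.8, 0.1], [180.0, 2.1, -0.2, 0.0], [190.0, 2.6, 0.6, 0.0], [200.0, 2.4, -1.1, -0.0], [210.0, 2.1, -1.1, 0.0], [220.0, 3.3, -1.6, 0.0], [230.0, 3.1, -2.6, 0.1], [240.0, 3.5, -3.8, 0.1], [250.0, 2.2, -3.9, 0.2], [260.0, 2.1, -3.5, 0.2], [270.0, 2.6, -4.4, 0.2], [280.0, 3.3, -4.1, 0.3], [290.0, 2.2, -3.7, 0.3], [300.0, 2.7, -3.6, 0.3], [310.0, 2.2, -2.7, 0.3], [320.0, 1.3, -3.8, 0.4], [330.0, 1.3, -3.0, 0.5], [340.0, 1.2, -1.5, 0.6], [350.0, 0.5, -1.6, 0.6], [360.0, 0.4, -1.4, 0.7], [370.0, -0.1, -0.7, 0.7], [380.0, 2.0, 0.6, 0.8], [390.0, 1.8, 1.0, 0.8], [400.0, 1.7, 2.7, 0.8], [410.0, 1.8, 2.3, 0.8], [420.0, 2.5, 2.7, 0.8], [430.0, 0.9, 3.2, 0.8], [440.0, 0.9, 2.8, 0.8], [450.0, 2.0, 4.1, 0.7]]
 t28.6 [0.6143 0.2065 0.1284] F [-0.2  4.1  7.3] gap 0.292 gf 50
```

```bash
cat > wind.py <<'E'
from crank import *
def wind(limit,step,rise,guard=9):
    d=json.load(open("s.json"));a,a0,z,F0,c=d["a"],d["a0"],d["z"],np.array(d["F0"]),np.array(d["c"]);log=[]
    bx=[280,300,320,340,360,380,400,420,440];by=[3,2.5,1.6,1.1,.5,1.3,1.7,1.6,1.5]
    while np.degrees(a0-a)<limit-.1:
        a-=np.radians(step); hit=env.movel(pos(a,z,c),velocity=.06 if step>5 else .04,guard=guard)
        F=[];
        for k in range(3): s=monitor.sense(); F.append(s["contact_force"]); env.hold(.02)
        s["contact_force"]=np.mean(F,0); b=np.arctan2(*(np.array(s["position"][:2])-c)[::-1]); t=ft(s,b,F0)
        w=np.degrees(a0-a); base=np.interp((w-90)%360+90,bx,by) if w>=640 else 2
        log.append((w,*t,np.degrees((b-a+np.pi)%(2*np.pi)-np.pi)))
        if hit or t[0]-base>rise: print("STOP",hit,t[0]-base);break
    print(np.round(log,1).tolist()); st()
    d["a"]=a; json.dump(d,open("s.json","w"))
E
python3 - <<'E'
from wind import *
wind(650,10,3)
E
```

```text
[[460.0, 2.5, 3.8, 0.7], [470.0, 2.5, 4.4, 0.7], [480.0, 2.5, 4.6, 0.5], [490.0, 2.7, 4.9, 0.4], [500.0, 2.8, 4.8, 0.3], [510.0, 3.1, 4.4, 0.2], [520.0, 2.1, 3.9, 0.0], [530.0, 2.8, 2.7, -0.1], [540.0, 2.7, 2.5, -0.2], [550.0, 3.4, 1.7, -0.2], [560.0, 2.5, 1.4, -0.3], [570.0, 2.6, 0.4, -0.2], [580.0, 2.3, -0.2, -0.2], [590.0, 2.2, -0.5, -0.1], [600.0, 2.3, -1.8, -0.1], [610.0, 2.2, -1.8, -0.0], [620.0, 1.9, -2.4, 0.0], [630.0, 2.2, -2.5, 0.1], [640.0, 2.3, -2.6, 0.2], [650.0, 1.8, -3.3, 0.2]]
 t36.1 [0.5369 0.1172 0.1284] F [3.4 0.2 6.6] gap 0.289 gf 50
```

```bash
python3 - <<'E'
from wind import *
wind(735,5,2.2)
E
```

```text
STOP False 2.411929328123751
[[655.0, 3.9, -3.2, 0.6], [660.0, 4.1, -2.4, 0.7], [665.0, 3.9, -2.2, 0.7], [670.0, 3.7, -1.8, 0.8], [675.0, 3.4, -2.1, 0.8], [680.0, 3.5, -2.4, 0.8], [685.0, 3.4, -1.8, 0.8], [690.0, 3.8, -1.6, 0.8]]
 t38.8 [0.5236 0.1555 0.1283] F [ 0.1 -4.1  7.9] gap 0.286 gf 50
```

The jump to about 3.7 came with the shorter step and has stayed flat since, so 3.7 is the new free baseline. I'll continue and watch for the real rise.

```bash
sed -i 's/base=.*$/base=3.7/' wind.py; python3 - <<'E'
from wind import *
wind(770,5,2)
E
```

```text
STOP False 2.0336234535028614
[[695.0, 3.5, -1.4, 0.8], [700.0, 3.6, -1.1, 0.9], [705.0, 4.8, -1.0, 1.0], [710.0, 5.7, -0.9, 1.2]]
 t40.1 [0.5273 0.1756 0.1283] F [-1.7 -6.5  9.6] gap 0.288 gf 51
```

```bash
python3 - <<'E'
from wind import *
wind(738,4,4.6,6)
E
```

```text
STOP False 5.629528465431245
[[714.0, 6.9, -0.2, 1.4], [718.0, 7.1, -0.4, 1.5], [722.0, 8.2, -0.1, 1.7], [726.0, 9.3, -0.2, 1.8]]
 t41.4 [0.5348 0.1899 0.1282] F [-5.4 -7.7 11. ] gap 0.290 gf 51
```

```bash
python3 - <<'E'
from h import *
s=monitor.sense(); p=np.array(s["position"])
env.movel(p,velocity=.02); st("relax")
env.release(); env.hold(.2); st("open")
env.movel([p[0],p[1],.26],velocity=.12); st("up")
env.reach([.30,.35,.30],s["ee_rot"]); st("away")
for n,c,b in(("et","top",(165,170,365,270)),("es","side",(230,130,390,310))): snap(n,c,b,1)
a,b=[cv2.imread(f"pics/{n}.png") for n in("et","es")]
a=cv2.resize(a,(500,250),interpolation=cv2.INTER_CUBIC); b=cv2.resize(b,None,fx=1.8,fy=1.8,interpolation=cv2.INTER_CUBIC)
a=cv2.copyMakeBorder(a,0,b.shape[0]-250,0,0,0); cv2.imwrite("pics/end.png",cv2.hconcat([a,b]))
E
```

```text
relax t41.6 [0.5344 0.1892 0.1283] F [-0.8 -1.7  9.9] gap 0.287 gf 50
open t42.4 [0.5347 0.1898 0.1282] F [0.1 1.2 0.9] gap 1.004 gf 0
up t43.7 [0.5345 0.1898 0.2592] F [0.3 0.5 0.1] gap 1.000 gf 0
away t44.8 [0.3008 0.3497 0.2997] F [ 0.2 -0.7 -1.2] gap 1.000 gf 0
```

View pics/end.png

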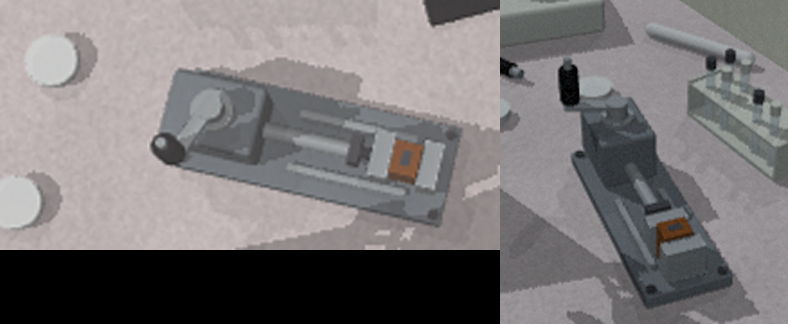

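The block at (405,160) is clamped upright between both jaws. The crank is free and the dishes haven't moved.

```bash
python3 -c "
from bench import job
print(job.hand_in())"
```

```text
the job is handed in; nothing more can be done
None
```

The resin block stands upright, clamped between the vice jaws, with the push at the grip about 5.5 N above free-running (both read at a pause); the crank is released, the arm is clear, and the job was handed in at about 45 s.

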